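Lock the centrifuge lid, refit the speed knob and hold it pressed for a short spin

TASK

The bench centrifuge is loaded and its lid is shut, but the lid is not locked and the speed knob has come off. First slide the orange lid lock all the way to its end stop towards the lid; only then fit the loose black knob on the D-shaft, turned so that its flat matches the shaft's, push it fully home and keep it pressed right down for a short spin. Finish while you are still holding the knob pressed down, and leave the sample pots and the vial where they stand.

Things in the scene. Friction and masses are not known exactly. Their poses are not given: they have to be found in the camera images.
- centrifuge: White bench centrifuge, fixed, 260 (x) x 210 (y) x 143 mm. Origin: centre of its underside; x points from its front (black control panel, nearer the robot) to the lid hinge, y left, z up. Front deck 85 mm above the origin. Lid behind it: grey frame 10 mm high, front edge at x -37; clear dome 148 mm across, centred at x +43, 58 mm above the deck. Shaft axis at x -85, y +50; lid lock at y -50.
- lock_grip (a point): Middle of the orange lid lock grip: a block 18 mm long (x), 12 mm wide (y), from 5.5 to 18 mm above the deck on a foot 22 x 20 mm; this point is 11 mm above the deck. Axes as the centrifuge's; the grip slides along +x (towards the lid), stays where it is left and needs about 2.5 N. Pinch it across y, or push it from its front.
- lid_lock (a joint): Travel of the lid lock in m: 0 is open (near the front edge), 0.030 is the end stop, where its steel bolt lies under the keeper on the lid: locked.
- shaft_top (a point): Centre of the top of the bare steel D-shaft, 21 mm above the deck when it is not pressed. It is 14 mm in diameter with one flat 2.5 mm from the axis on its +x side, the round side of its top 1.5 mm is tapered; z up along the axis. Its frame turns with the shaft, so the flat, blackened with its top edge, faces this frame's +x. It turns stiffly (0.1 N m), so turn the knob to suit it.
- speed_shaft (a joint): Angle of the D-shaft against the centrifuge in rad, anticlockwise seen from above; at 0 the flat faces the lid (+x of the centrifuge).
- run_press (a joint): How far the D-shaft is pressed down in m: 0 released, 0.005 fully down. A spring pushes it up with 3 N at 0 and 8 N fully down; pressed, the centrifuge spins.
- knob: Loose black knob, 45 g, 36 mm high, socket down on the counter. Origin: centre of its underside. Skirt 38 mm across, 18 high; bar grip 34 long (x), 11 wide (y), z 18 to 36. White pointer line marks +x. Socket: D, 15.6 mm bore, 15.5 deep, flat 3.1 from the axis at +x: fits only pointer over the shaft's flat. Fully home: underside 15.5 below shaft top, 5.5 above deck (0.5 when pressed down).
- knob_pointer (a point): Outer end of the white pointer line on top of the knob, at x +17, z +36 mm in the knob's frame.
- sample_pot_b: Bystander: specimen pot with yellow lid, 49 mm across, 50 mm high; origin centre of its underside.
- sample_pot_c: Bystander: specimen pot with red lid, 49 mm across, 50 mm high; origin centre of its underside.
- vial_p1: Bystander: small vial with blue cap, 25 mm across, 60 mm high; origin centre of its underside.
There are look-alikes about, which are no part of the job. Of the things like the knob, leave any that is green or pink; of the rest the smaller one is meant.

How it is judged:
By the outcome, as a careful person would: the job done as asked, in the order asked, and still so for the second after the job is handed in, while the arm keeps its last pose, push and grip.
It also fails if it takes over 48 s, if anything falls off the work surface, if the arm or the gripper's body presses on something with over 40 N, if the wrist force passes 120 N, or if a joint passes its speed limit or range.

ROBOT

A 7-joint arm with a two-finger parallel gripper is mounted at the origin on a cart in front of the work surface, level with it; the furniture and walls round the work are solid. World frame = base frame: x ahead of the robot, y to its left, z up, the work surface at z = 0. Lengths are in m, angles in rad, forces in N, time in s.
With the tool pointing down it reaches from about 0.4 to 0.85 m from the base axis. Payload 10.4 kg.
Tool frame: the origin (TCP) lies on the centre line of the jaws, within the pads' length; the fingertips stand 14 mm ahead of it and the grasp point (between the pads) lies 5 mm behind it (manip.tip_reach is the distance from the TCP to the fingertips, in m); z points along the fingers, y is the line along which they close (so a half turn about z gives the same grasp; the last joint's range is limited). The gripper opens to 85 mm and grips with 20 to 120 N. Pads are 22 mm wide; open, the fingers measure 114 mm over their backs; the gripper's body (76 mm by 85 mm) begins 54 mm behind the grasp point. The pads swing forward as they close: fully open they stand 13 mm farther back than shut.
Start: joints at [-1.244, 0.332, -0.065, 1.46, 0.022, 1.35, -0.088], TCP at [0.214, 0.587, 0.21] pointing down, gripper open.
Joint ranges: [-2.6, 2.6], [-0.5, 2.12], [-1.47, 1.34], [0.16, 2.42], [-1.27, 4.41], [0.06, 2.06], [-2.6, 2.6]. Speed limits (rad/s): [2.22, 2.22, 2.79, 2.79, 3.14, 3.14, 3.14].

INTERFACE

Orientations are given as a unit quaternion [x, y, z, w].
In Python, from workcell import manip gives the robot as it stands.
- The arm moves only by the shell command python3 -m pendant 'ROWS' [FORCE]. ROWS is JSON, a list of rows, each a list of 7 numbers: the shift along the tool's x, y, z in units of 50 mm (1.0 is 50 mm), then the turn, a rotation vector about the tool's x, y, z in units of 8 degrees (1.0 is 8 degrees), then the opening, from -1 (shut) to 1 (fully open), so that 0 is half open. In form: [[dx, dy, dz, ax, ay, az, jaw], ...]. A call has exactly 10 rows; each row is the pose to reach, as a shift and turn from the pose commanded when the call began, along the tool's axes at that moment; what a row does not reach only later rows make up. A row lasts 1/8 s, in which the tool goes at most 62.5 mm and 10.7 degrees, less where a joint would pass 70% of its speed; a pose out of reach is approached as far as the arm can. A call with a gripper value outside its range is refused whole. The fingers move at their own pace and stop on an object; FORCE is the grip in N (left out, the last holds). Time passes only in rows, so rows that repeat a pose let the fingers close, or fill a call up. It gives the time, the measured TCP pose, the force, the opening and the grip force at its end, in the units of the state.
- manip.get_obs(): the state, without advancing time (a new reading comes with each control period).
- manip.camera(name): name is "scene" or "side" or "wrist"; returns (picture, depth): 420x560x3 uint8, red, green, blue; 420x560 float32, m along the optical axis (not along the pixel's ray), 0 where there is no reading.
- manip.get_calibration(name): a dict with "fx", "fy", "cx", "cy" (pixels), "xyz" and "orientation" of the camera in the world. Camera axes: x right, y up, looking along -z (the intrinsics and any distortion apply to the point x, -y, -z); pixel columns grow to the right and rows downward; lengths in m; the calibration is good to about 2 mm. A picture is of the moment at which its call begins: read the wrist's pose just before it. get_calibration takes no time and is no camera call; for the wrist camera it gives the pose at the moment of the call.
- manip.hand_in(): hands the job in; it is judged then, once.
Trained networks look in the newest picture that a camera, given by its name, has taken for a name from the list of things; names that differ only in an ending like _2 or _b are one class to them, and where a whole thing is asked for, a point or a joint stands for the part that bears it (a point fixed in the world has none). Each returns a list of dicts, best first, with "p" (0 to 1); they miss things now and then, are a little off and sometimes report something else, mostly with a low value. They report only what shows in the picture. A call takes as long as a camera call. They do not tell look-alikes from the thing itself.
- manip.find_in(thing, camera): "box" ([left, top, right, bottom] in pixels, round what is visible of it).
- manip.trace(thing, camera): "pixels" (420x560 bool, what is visible of it) and "box" ([left, top, right, bottom] in pixels, round what is visible of it).
- manip.tip_of(thing, camera): "pixel" ([column, row] in pixels: a listed point, or the origin of a listed thing).
The state is a dict: "clock": time; "joint_pos": joint angles; "joint_velocities": joint speeds; "tau": joint torques, N m; "position": TCP position; "ee_rot": TCP orientation; "ft_force": force on the tool from outside, world axes, zero at the start; "torque": the same for the moment, N m; "grip_width": opening from 0.0 (shut) to 1.0 (fully open); "grasp_force": force on a finger pad.
Only numpy, scipy, OpenCV 4.12 (cv2) and the standard library are available. Lean on these libraries where they do the work, as an engineer would, in place of code of your own. Each camera call takes 0.05 s, during which the arm holds its last target. There are 200 camera calls.

## Working session

There is one attempt and no reset: what is moved stays moved. The work goes in short steps, Python scripts to look and compute and a shell command to move; the robot and the scene stay as the last step left them, time stands still between calls to the robot, and variables do not carry over. Pictures are saved under pics/ and viewed, at most 10 in all, crops included, and the job is handed in when it is done.

```bash
mkdir -p pics
cat > h.py <<'E'
import numpy as np, cv2
from scipy.spatial.transform import Rotation as R
from workcell import manip
def cam(n,save=None):
    c=manip.get_calibration(n); p,d=manip.camera(n)
    if save: cv2.imwrite('pics/'+save,cv2.cvtColor(p,cv2.COLOR_RGB2BGR))
    return c,p,d
def cloud(c,d):
    v,u=np.mgrid[:d.shape[0],:d.shape[1]]
    P=np.stack([(u-c['cx'])/c['fx']*d,-(v-c['cy'])/c['fy']*d,-d],-1)
    return P@R.from_quat(c['orientation']).as_matrix().T+np.array(c['xyz'])
def proj(c,X):
    q=(np.array(X)-c['xyz'])@R.from_quat(c['orientation']).as_matrix()
    return np.array([c['cx']+c['fx']*q[...,0]/-q[...,2], c['cy']+c['fy']*q[...,1]/q[...,2]]).T
E
python3 - <<'E'
from h import *
for n in ('scene','side'):
    c,p,d=cam(n,n+'0.png'); print(n,c); W=cloud(c,d); np.save(n+'.npy',W)
    for t in ('centrifuge','knob','lock_grip','shaft_top','knob_pointer','sample_pot_b','vial_p1'):
        for r in manip.trace(t,n)[:4] if t in('centrifuge','knob','sample_pot_b','vial_p1') else manip.tip_of(t,n)[:4]:
            if 'pixels' in r: print(t,round(r['p'],2),r['box'],np.nanmedian(W[r['pixels']],0).round(3))
            else:
                u,v=np.round(r['pixel']).astype(int); print(t,round(r['p'],2),(u,v),W[v,u].round(3))
o=manip.get_obs();print(o['clock'],o['position'],o['ee_rot'],o['joint_pos'])
E
```

```text
scene {'fx': 529.4439973293297, 'fy': 529.4439973293297, 'cx': 285.24657654731624, 'cy': 205.89727635006426, 'xyz': array([-0.15381784, -0.53052329,  0.88711736]), 'orientation': array([ 0.3708147 , -0.16458241, -0.36609208,  0.83748772])}
centrifuge 0.59 [320.0, 181.5, 459.2, 306.0] [ 0.572 -0.17   0.088]
knob 0.98 [240.0, 207.2, 257.9, 232.9] [0.448 0.134 0.024]
knob 0.97 [203.6, 175.7, 224.3, 202.1] [0.479 0.284 0.027]
knob 0.79 [183.2, 213.6, 197.4, 234.9] [0.349 0.234 0.019]
knob 0.76 [207.7, 203.8, 224.0, 220.4] [0.422 0.221 0.019]
lock_grip 0.42 (np.int64(387), np.int64(260)) [ 0.509 -0.2    0.099]
shaft_top 0.46 (np.int64(347), np.int64(232)) [ 0.529 -0.086  0.085]
knob_pointer 0.84 (np.int64(204), np.int64(176)) [ 0.512  0.373 -0.003]
knob_pointer 0.64 (np.int64(239), np.int64(209)) [0.481 0.205 0.003]
knob_pointer 0.52 (np.int64(196), np.int64(215)) [0.396 0.268 0.001]
knob_pointer 0.49 (np.int64(219), np.int64(203)) [0.437 0.226 0.039]
sample_pot_b 0.85 [163.1, 167.6, 182.8, 189.1] [0.422 0.382 0.044]
sample_pot_b 0.8 [200.1, 149.6, 213.9, 176.7] [0.524 0.373 0.042]
vial_p
[... 580 characters left out ...]
np.int64(238)) [ 0.519 -0.099  0.108]
knob_pointer 0.71 (np.int64(249), np.int64(192)) [0.383 0.264 0.003]
knob_pointer 0.7 (np.int64(269), np.int64(191)) [0.446 0.218 0.034]
knob_pointer 0.63 (np.int64(271), np.int64(197)) [0.452 0.224 0.005]
knob_pointer 0.57 (np.int64(274), np.int64(171)) [0.476 0.375 0.004]
sample_pot_b 0.63 [252.7, 151.9, 270.8, 174.2] [0.432 0.381 0.035]
sample_pot_b 0.55 [282.2, 153.6, 295.5, 171.8] [0.534 0.37  0.04 ]
vial_p1 0.54 [301.3, 173.4, 307.5, 187.7] [0.563 0.252 0.034]
0.8 [0.21418067 0.5871799  0.21005008] [ 1.74017004e-01  9.84742647e-01  4.68923248e-05 -4.89182597e-06] [-1.24359913  0.33219064 -0.06469899  1.46008596  0.02159252  1.34991852
 -0.08851806]
```

```bash
python3 -c "
import cv2
a=cv2.imread('pics/scene0.png')
x=cv2.resize(a[140:250,150:290],None,fx=4.2,fy=4.2,interpolation=2)[:440]
y=cv2.resize(a[170:310,310:470],None,fx=2,fy=2,interpolation=2)
cv2.imwrite('pics/k.png',cv2.resize(a[140:250,155:285],(700,592),interpolation=2)); cv2.imwrite('pics/c.png',cv2.resize(a[165:310,310:470],(660,598),interpolation=2))"
```

```text
(no output)
```

View pics/scene0.png

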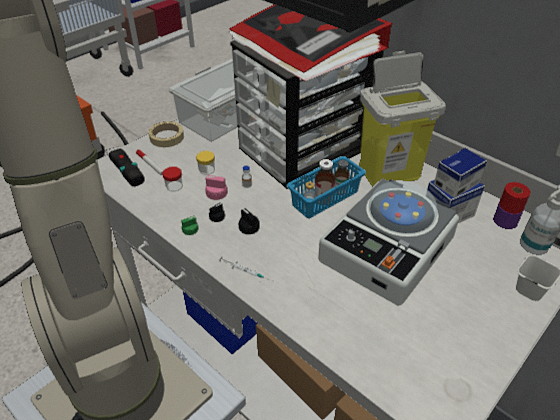

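View pics/k.png

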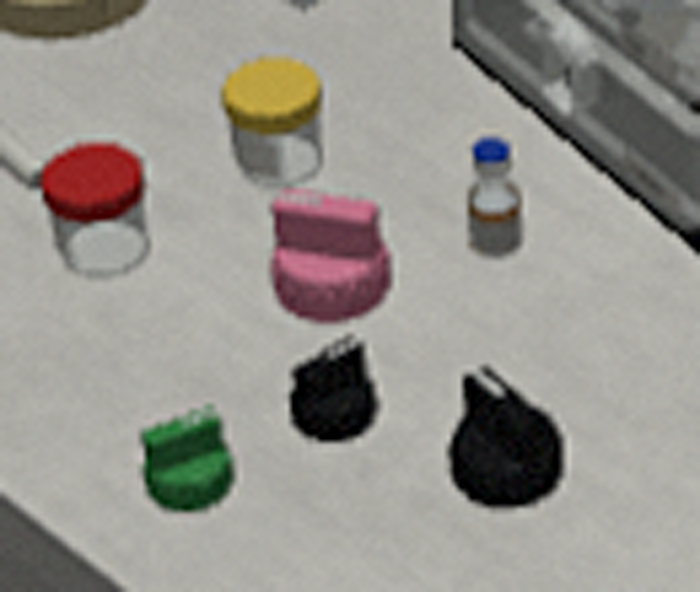

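View pics/c.png

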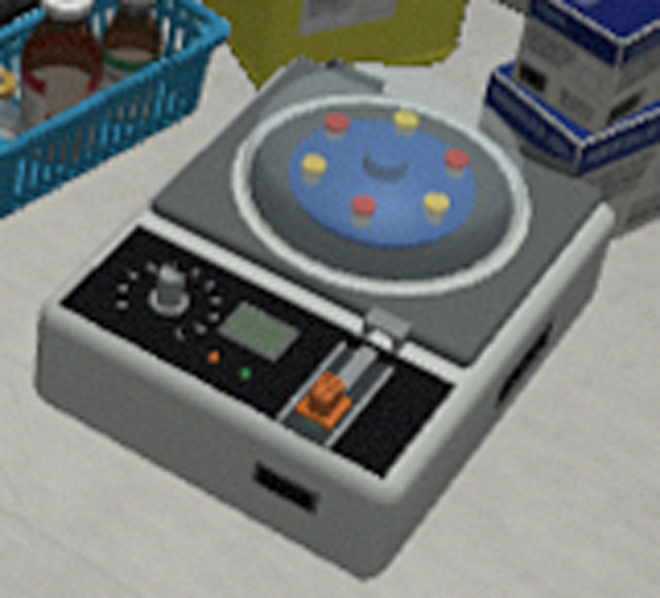

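There are four knob-like things: green (190,225), pink (216,187), small black (217,211) and large black (249,221). Green and pink are excluded, so the smaller black one at (217,211) is meant. The crop confirms it. The lock is open at (388,260) and the bare shaft is at (350,235).

Run:
```python
from h import *
c=manip.get_calibration('wrist');o=manip.get_obs()
T=R.from_quat(o['ee_rot']);print('cam in tool',T.inv().apply(c['xyz']-o['position']),(T.inv()*R.from_quat(c['orientation'])).as_matrix().round(3),c['fx'])
for n in('scene','side'):
    W=np.load(n+'.npy').reshape(-1,3)
    m=(W[:,2]>.075)&(W[:,2]<.115)&(W[:,0]>.42)&(W[:,0]<.82)&(W[:,1]>-.4)&(W[:,1]<-.02)
    Q=W[m];print(len(Q),cv2.minAreaRect((Q[:,:2]*1000).astype(np.float32)))
from math import *
for n in('scene','side'):
    c,p,d=cam(n);W=cloud(c,d);r=manip.trace('centrifuge',n)[0]['pixels'];Q=W[r];Q=Q[(Q[:,2]>.075)&(Q[:,2]<.115)]
    print(len(Q),cv2.minAreaRect((Q[:,:2]*1000).astype(np.float32)))
    f=lambda x:(W[:,:,2]>0)
W=np.load('scene.npy');s=W[200:222,207:226].reshape(-1,3);s=s[s[:,2]>.008]
print('knob pts',s.mean(0),s[s[:,2]>.03].mean(0),s.min(0),s.max(0))
```

```text
cam in tool [ 8.09251479e-02  3.52388467e-05 -1.64378695e-01] [[-0.     0.949  0.317]
 [ 1.     0.    -0.   ]
 [-0.     0.317 -0.949]] 378.78478609269195
6824 ((653.8662109375, -140.09576416015625), (352.4072570800781, 210.72030639648438), 5.351503372192383)
4767 ((656.0082397460938, -141.0784912109375), (347.0723571777344, 213.135498046875), 5.1758880615234375)
6135 ((608.9053344726562, -144.93128967285156), (261.01873779296875, 209.1925506591797), 4.613647937774658)
4291 ((612.1024169921875, -146.07345581054688), (258.9223937988281, 211.78114318847656), 4.2543816566467285)
knob pts [0.41573823 0.21039424 0.03556761] [0.39869272 0.19021053 0.07532234] [-0.15381784 -0.53052329  0.00831562] [0.44440637 0.23927259 0.88711736]
```

```bash
python3 -m pendant '[[-6,-5.6,0.8,0,0,-3.07,0.2],[-6,-5.6,0.8,0,0,-3.07,0.2],[-6,-5.6,0.8,0,0,-3.07,0.2],[-6,-5.6,0.8,0,0,-3.07,0.2],[-6,-5.6,0.8,0,0,-3.07,0.2],[-6,-5.6,0.8,0,0,-3.07,0.2],[-6,-5.6,0.8,0,0,-3.07,0.2],[-6,-5.6,0.8,0,0,-3.07,0.2],[-6,-5.6,0.8,0,0,-3.07,0.2],[-6,-5.6,0.8,0,0,-3.07,0.2]]' 30
cat >> h.py <<'E'
def look(save,things):
    c,p,d=cam('wrist',save);W=cloud(c,d);np.savez('w.npz',W=W,p=p)
    o=manip.get_obs();T=R.from_quat(o['ee_rot']).as_matrix();print('t',o['clock'],'tcp',o['position'].round(4),'x',T[:,0].round(3),'z',T[:,2].round(3))
    for t in things:
        for r in manip.tip_of(t,'wrist')[:4]:
            u,v=np.round(r['pixel']).astype(int);print(t,round(r['p'],2),(int(u),int(v)),W[min(v,419),min(u,559)].round(4))
    return c,p,d,W
E
python3 - <<'E'
from h import *
c,p,d,W=look('w1.png',['knob','knob_pointer'])
E
```

```text
clock: 2.25
position: [0.3996, 0.2225, 0.1701]
ee_rot: [-0.04, 0.999, 0.0, 0.0]
ft_force: [0.2, 0.4, -0.0]
grip_width: 0.598
grasp_force: 0.0
t 2.3 tcp [0.3996 0.2224 0.1701] x [-0.997 -0.081 -0.   ] z [ 0.  0. -1.]
knob 0.95 (311, 118) [0.3506 0.241  0.0369]
knob 0.75 (350, 260) [0.3863 0.248  0.2013]
knob 0.74 (283, 200) [0.4186 0.2248 0.0382]
knob 0.7 (196, 216) [0.4444 0.1504 0.0238]
knob_pointer 0.96 (282, 229) [0.4454 0.2262 0.0363]
knob_pointer 0.87 (304, 148) [0.3809 0.2406 0.0015]
knob_pointer 0.87 (389, 277) [ 5.041e-01  3.384e-01 -3.000e-04]
knob_pointer 0.81 (211, 242) [0.4723 0.1627 0.0158]
```

View pics/w1.png

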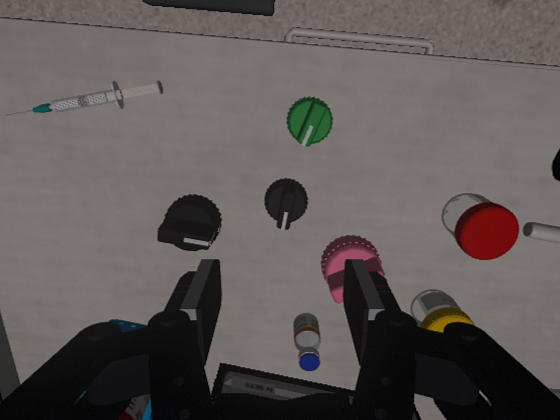

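The small black knob is at (286,201), with its pointer end at (282,229), roughly +x in the world. The pink knob is close by at (350,262). Next I'll measure the knob and then go to the lock.

Run:
```python
from h import *
f=np.load('w.npz');W=f['W'];p=f['p'].astype(int)
c=manip.get_calibration('wrist')
def plane(u,v,z):
    r=R.from_quat(c['orientation']).apply([(u-c['cx'])/c['fx'],-(v-c['cy'])/c['fy'],-1]);return c['xyz']+r*(z-c['xyz'][2])/r[2]
sub=p[170:240,255:320].sum(2)
v,u=np.where(sub>330);v+=170;u+=255
m=(np.abs(u-284)<8)&(v>208)&(v<233)
print(sub.min(),sub.max(),np.median(sub),m.sum())
Q=np.array([plane(a,b,.036) for a,b in zip(u[m],v[m])])
print(Q.mean(0),Q.min(0),Q.max(0))
w,V=np.linalg.eigh(np.cov(Q[:,:2].T));d=V[:,1]*np.sign(V[0,1]);print('dir',np.degrees(np.arctan2(d[1],d[0])),w)
s=W[170:240,255:320].reshape(-1,3);s=s[(s[:,2]>.008)&(s[:,2]<.04)]
print(len(s),(s.min(0)+s.max(0))/2,s.min(0),s.max(0)); t=s[s[:,2]>.03];print(len(t),t.mean(0))
sk=s[(s[:,2]<.021)&(s[:,2]>.013)];print(cv2.minEnclosingCircle((sk[:,:2]*1000).astype(np.float32)))
w,V=np.linalg.eigh(np.cov(t[:,:2].T));d=V[:,1]*np.sign(V[0,1]);print('bar',np.degrees(np.arctan2(d[1],d[0])),cv2.minAreaRect((t[:,:2]*1000).astype(np.float32)))
```

```text
56 435 348.0 113
[0.44233344 0.22736294 0.036     ] [0.42989282 0.2213465  0.036     ] [0.44870167 0.23356899 0.036     ]
dir 0.06366172076364518 [9.83040301e-06 3.13568458e-05]
1510 [0.42707772 0.22788079 0.02323942] [0.408582   0.20842271 0.00806564] [0.44557344 0.24733886 0.0384132 ]
516 [0.42695791 0.22768882 0.03607296]
((428.16156005859375, 227.73345947265625), 19.553531646728516)
bar -5.415902651931124 ((428.3280944824219, 227.75514221191406), (10.984757423400879, 34.213768005371094), 84.5118179321289)
```

```bash
python3 -m pendant '[[0,-1,-1.2,0,0,0,0],[-0.8,-8.6,-1.8,0,0,0,-0.2],[-0.8,-8.6,-1.8,0,0,0,-0.2],[-0.8,-8.6,-1.8,0,0,0,-0.2],[-0.8,-8.6,-1.8,0,0,0,-0.2],[-0.8,-8.6,-1.8,0,0,0,-0.2],[-0.8,-8.6,-1.8,0,0,0,-0.2],[-0.8,-8.6,-1.8,0,0,0,-0.2],[-0.8,-8.6,-1.8,0,0,0,-0.2],[-0.8,-8.6,-1.8,0,0,0,-0.2]]' 30
python3 - <<'E'
from h import *
c,p,d,W=look('w2.png',['lock_grip','shaft_top'])
E
```

```text
clock: 3.65
position: [0.474, -0.2027, 0.2597]
ee_rot: [-0.04, 0.999, 0.0, -0.0]
ft_force: [0.1, 1.1, -0.0]
grip_width: 0.401
grasp_force: 0.0
t 3.7 tcp [ 0.474  -0.2025  0.2597] x [-0.997 -0.081  0.   ] z [-0.     0.001 -1.   ]
lock_grip 0.56 (281, 213) [ 0.5135 -0.2004  0.1037]
shaft_top 0.74 (392, 235) [ 0.5337 -0.0909  0.0873]
```

View pics/w2.png

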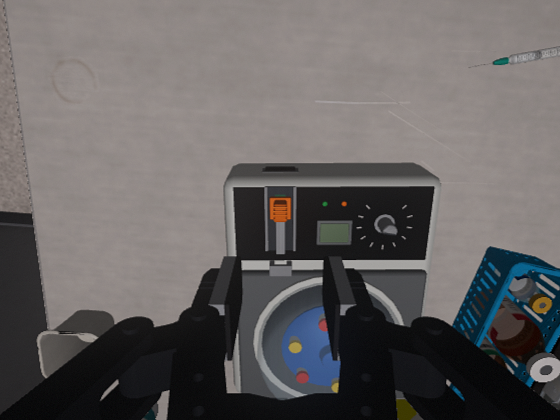

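The view shows the orange lock at (281,210) in its open position. The shaft is at (385,225), and its dark flat faces the lower right at about (391,231).

Run:
```python
from h import *
f=np.load('w.npz');W=f['W'];p=f['p'].astype(int)
def pts(u0,u1,v0,v1,z0,z1):
    q=W[v0:v1,u0:u1].reshape(-1,3);return q[(q[:,2]>z0)&(q[:,2]<z1)]
a=pts(262,300,190,235,.097,.115);print('grip',len(a),a.min(0),a.max(0),cv2.minAreaRect((a[:,:2]*1000).astype(np.float32)))
b=pts(365,405,205,245,.1025,.115);print('shaft',len(b),b.min(0),b.max(0),b.mean(0))
cv2.imwrite('pics/s.png',cv2.resize(cv2.imread('pics/w2.png')[200:250,355:415],(600,500),interpolation=cv2.INTER_NEAREST))
d=pts(235,435,190,250,.08,.09);print('deck z',np.median(d[:,2]))
m=(W[:,:,2]>.08)&(W[:,:,2]<.115)&(W[:,:,0]>.44)&(W[:,:,0]<.56)&(W[:,:,1]<.0)
Q=W[m];F=[Q[(Q[:,1]>y)&(Q[:,1]<y+.01),0].min() for y in np.arange(-.23,-.07,.01)];k=np.polyfit(np.arange(-.23,-.07,.01)[:len(F)],F,1);print('yaw',np.degrees(-np.arctan(k[0])))
```

```text
grip 272 [ 0.50413256 -0.20822909  0.09719994] [ 0.52226117 -0.19530236  0.10587788] ((513.19482421875, -201.76739501953125), (17.681007385253906, 11.884805679321289), 4.482383728027344)
shaft 152 [ 0.5153591  -0.10811005  0.10259284] [ 0.5256348  -0.09471471  0.10800657] [ 0.52034601 -0.10150111  0.10593276]
deck z 0.08638013518290902
yaw 4.873272433973598
```

View pics/s.png

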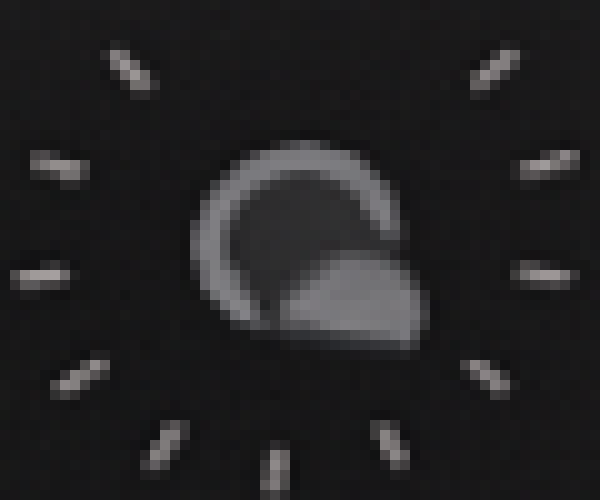

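```bash
python3 -m pendant '[[-0.78,-0.04,1,0,0,0,-0.2],[-0.78,-0.04,2,0,0,0,-0.2],[-0.78,-0.04,2.6,0,0,0,-0.2],[-0.78,-0.04,3.05,0,0,0,-0.2],[-0.78,-0.04,3.05,0,0,0,-0.2],[-0.78,-0.04,3.05,0,0,0,-1],[-0.78,-0.04,3.05,0,0,0,-1],[-0.78,-0.04,3.05,0,0,0,-1],[-0.78,-0.04,3.05,0,0,0,-1],[-0.78,-0.04,3.05,0,0,0,-1]]' 30
```

```text
clock: 5.05
position: [0.5129, -0.2031, 0.1076]
ee_rot: [-0.039, 0.999, 0.0, 0.0]
ft_force: [0.0, 0.3, 0.3]
grip_width: 0.002
grasp_force: 0.0
```

Run:
```python
from h import *
o=manip.get_obs();print(o['grip_width'],o['grasp_force'],manip.tip_reach)
c,p,d,W=look('w3.png',['lock_grip','shaft_top'])
c2,q,d2=cam('side');W2=cloud(c2,d2)
for t in('lock_grip',):
    for r in manip.tip_of(t,'side'):print(r, W2[int(r['pixel'][1]),int(r['pixel'][0])])
a=cv2.resize(p[:, :,::-1],(400,300));b=cv2.resize(q[210:320,280:420,::-1],(400,300),interpolation=2)
cv2.imwrite('pics/l.png',np.hstack([a,b]))
```

```text
0.0016554942945878387 0.0 0.014
t 5.1 tcp [ 0.5128 -0.2031  0.1075] x [-0.997 -0.079 -0.   ] z [ 0.  0. -1.]
lock_grip 0.88 (286, 246) [ 0.512  -0.2013  0.1045]
shaft_top 0.65 (487, 284) [ 0.5244 -0.0993  0.1056]
{'pixel': [311.3, 268.8], 'p': 0.68} [ 0.51275612 -0.20247571  0.10434714]
```

View pics/l.png

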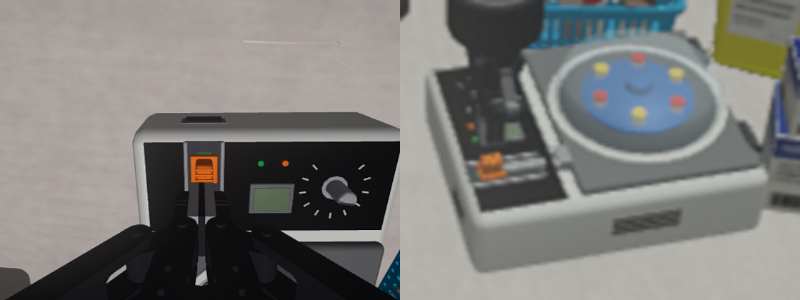

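Run:
```python
from h import *
o=manip.get_obs();T=R.from_quat(o['ee_rot'])
c=manip.get_calibration('wrist');c2=manip.get_calibration('side')
for z in(-.02,0,.014):
    X=o['position']+T.apply([0,0,z]);print(z,X.round(3),'wrist',proj(c,X).round(),'side',proj(c2,X).round())
W=np.load('w.npz')['W']
for v in range(225,330,8):print(v,[W[v,u].round(3).tolist() for u in(276,286,297)])
print(o['joint_pos'])
```

```text
-0.02 [ 0.513 -0.203  0.127] wrist [282. 271.] side [311. 261.]
0 [ 0.513 -0.203  0.107] wrist [282. 250.] side [311. 267.]
0.014 [ 0.513 -0.203  0.093] wrist [282. 238.] side [311. 271.]
225 [[0.505, -0.207, 0.095], [0.505, -0.202, 0.095], [0.506, -0.196, 0.092]]
233 [[0.506, -0.207, 0.103], [0.506, -0.202, 0.103], [0.506, -0.196, 0.102]]
241 [[0.511, -0.206, 0.103], [0.51, -0.201, 0.103], [0.51, -0.196, 0.103]]
249 [[0.515, -0.206, 0.103], [0.514, -0.201, 0.104], [0.514, -0.196, 0.102]]
257 [[0.502, -0.206, 0.136], [0.502, -0.202, 0.135], [0.501, -0.198, 0.137]]
265 [[0.503, -0.206, 0.141], [0.503, -0.203, 0.141], [0.502, -0.198, 0.142]]
273 [[0.503, -0.206, 0.147], [0.502, -0.203, 0.148], [0.502, -0.199, 0.148]]
281 [[0.502, -0.206, 0.154], [0.502, -0.203, 0.153], [0.502, -0.199, 0.153]]
289 [[0.503, -0.206, 0.158], [0.502, -0.203, 0.158], [0.502, -0.199, 0.159]]
297 [[0.503, -0.206, 0.163], [0.501, -0.203, 0.165], [0.502, -0.199, 0.164]]
305 [[0.503, -0.206, 0.167], [0.503, -0.203, 0.166], [0.501, -0.2, 0.17]]
313 [[0.506, -0.206, 0.167], [0.506, -0.202, 0.167], [0.501, -0.2, 0.174]]
321 [[0.507, -0.206, 0.17], [0.509, -0.202, 0.167], [0.501, -0.2, 0.178]]
329 [[0.506, -0.206, 0.175], [0.512, -0.202, 0.167], [0.5, -0.2, 0.182]]
[-0.30802688  0.29795937  0.70807031  1.81586505 -0.21526486  1.10607618
  2.12520069]
```

```bash
python3 -c "
import cv2
a=cv2.imread('pics/w3.png');cv2.imwrite('pics/z.png',cv2.resize(a[190:350,190:400],(780,594),interpolation=2))"
```

```text
(no output)
```

View pics/z.png

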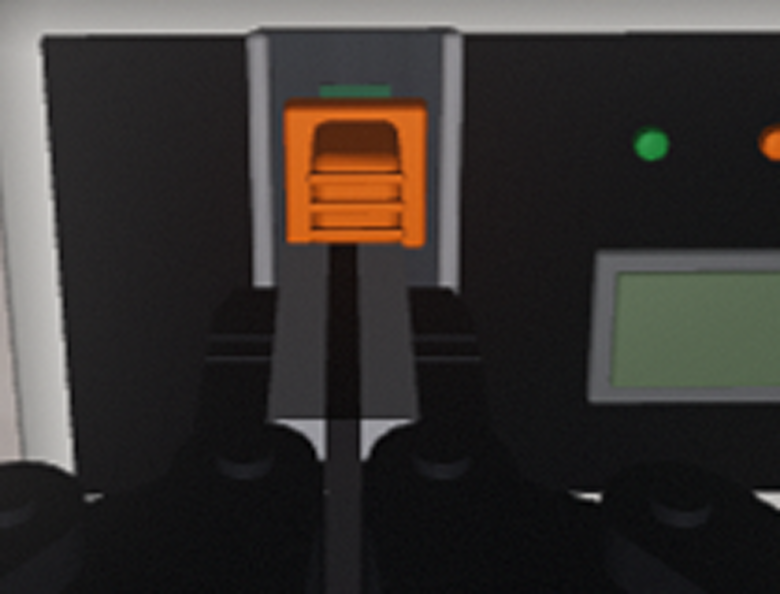

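The fingers closed above the lock. The wrist depth puts the shut tips at z≈0.133, about 25 mm behind the reported TCP and not 14 mm ahead of it. I'll rely on the observed tip position, open slightly, go 38 mm lower and close again.

```bash
python3 -m pendant '[[0,0.03,0,0,0,0,-0.5],[0,0.03,0,0,0,0,-0.5],[0,0.03,0.25,0,0,0,-0.5],[0,0.03,0.5,0,0,0,-0.5],[0,0.03,0.65,0,0,0,-0.5],[0,0.03,0.76,0,0,0,-0.5],[0,0.03,0.76,0,0,0,-1],[0,0.03,0.76,0,0,0,-1],[0,0.03,0.76,0,0,0,-1],[0,0.03,0.76,0,0,0,-1]]' 30
```

```text
clock: 6.55
position: [0.5123, -0.2014, 0.069]
ee_rot: [-0.039, 0.999, 0.0, -0.0]
ft_force: [2.2, -1.8, -15.2]
grip_width: 0.198
grasp_force: 29.6
```

```bash
python3 -m pendant '[[-0.1,0,0,0,0,0,-1],[-0.2,0,0,0,0,0,-1],[-0.3,0,0,0,0,0,-1],[-0.4,0,0,0,0,0,-1],[-0.5,0,0,0,0,0,-1],[-0.56,0,0,0,0,0,-1],[-0.6,0,0,0,0,0,-1],[-0.62,0,0,0,0,0,-1],[-0.64,0,0,0,0,0,-1],[-0.64,0,0,0,0,0,-1]]'
python3 - <<'E'
from h import *
c2,q,d2=cam('side','side2.png');W2=cloud(c2,d2)
hsv=cv2.cvtColor(q,cv2.COLOR_RGB2HSV);m=cv2.inRange(hsv,(3,160,120),(14,255,255))>0
P=W2[m];P=P[(P[:,2]>.085)&(P[:,2]<.12)&(abs(P[:,1]+.2)<.02)];print(len(P),P.mean(0),P.min(0),P.max(0))
E
```

```text
clock: 7.8
position: [0.5371, -0.1994, 0.0684]
ee_rot: [-0.038, 0.999, 0.002, -0.007]
ft_force: [-36.5, 5.6, 9.3]
grip_width: 0.197
grasp_force: 40.9
1 [ 0.52916237 -0.19391258  0.08998132] [ 0.52916237 -0.19391258  0.08998132] [ 0.52916237 -0.19391258  0.08998132]
```

```bash
python3 -m pendant '[[-0.5,0,0,0,0,0,-1],[-0.5,0,0,0,0,0,-0.4],[-0.5,0,0,0,0,0,-0.4],[-0.5,0,0,0,0,0,-0.3],[-0.3,0.2,-0.8,0,0,0,-0.2],[0.4,0.6,-1.8,0,0,0,-0.2],[0.4,1,-2,0,0,0,-0.2],[0.4,1,-2,0,0,0,-0.2],[0.4,1,-2,0,0,0,-0.2],[0.4,1,-2,0,0,0,-0.2]]'
python3 - <<'E'
from h import *
c,p,d,W=look('w4.png',['lock_grip','shaft_top'])
hsv=cv2.cvtColor(p,cv2.COLOR_RGB2HSV);m=(cv2.inRange(hsv,(3,160,100),(16,255,255))>0)
z=W[:,:,2];m&=(z>.097)&(z<.115)&(W[:,:,1]<-.15)
a=W[m];print('grip',len(a),a.min(0),a.max(0),cv2.minAreaRect((a[:,:2]*1000).astype(np.float32)))
k=(z>.1025)&(z<.112)&(abs(W[:,:,0]-.522)<.013)&(abs(W[:,:,1]+.101)<.013)
b=W[k];v,u=np.where(k);print('shaft',len(b),b.min(0),b.max(0),b.mean(0),(u.min(),u.max(),v.min(),v.max()))
cu,cv_=int(u.mean()),int(v.mean())
cv2.imwrite('pics/s4.png',cv2.resize(p[cv_-50:cv_+50,max(cu-140,0):cu+30,::-1],(800,470),interpolation=cv2.INTER_NEAREST));print(cu,cv_)
E
```

```text
clock: 9.1
position: [0.5209, -0.1518, 0.1692]
ee_rot: [-0.039, 0.999, -0.0, -0.0]
ft_force: [-0.4, -0.6, -0.6]
grip_width: 0.403
grasp_force: 0.0
t 9.15 tcp [ 0.5208 -0.1517  0.1691] x [-0.997 -0.078  0.001] z [-0.001 -0.001 -1.   ]
lock_grip 0.88 (212, 220) [ 0.535  -0.1966  0.1035]
shaft_top 0.68 (363, 217) [ 0.5241 -0.0995  0.1066]
grip 465 [ 0.52860979 -0.20580992  0.09948888] [ 0.54661806 -0.19297648  0.10633036] ((537.548095703125, -199.63140869140625), (18.032167434692383, 12.354573249816895), 4.494229793548584)
shaft 304 [ 0.51539409 -0.10771738  0.10260088] [ 0.52560942 -0.09379052  0.10814003] [ 0.52048404 -0.10118561  0.10602158] (np.int64(350), np.int64(372), np.int64(202), np.int64(219))
361 211
```

View pics/s4.png

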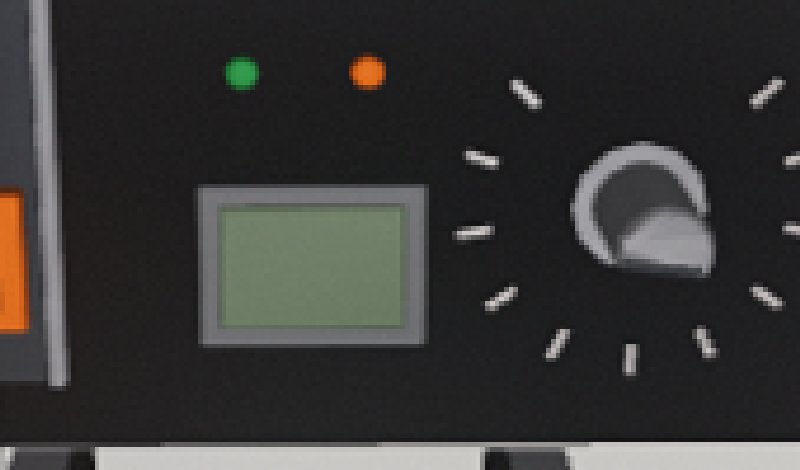

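```bash
python3 -m pendant '[[0.22,-0.98,0.5,0,0,0,-1],[0.22,-0.98,1,0,0,0,-1],[0.22,-0.98,1.4,0,0,0,-1],[0.22,-0.98,1.8,0,0,0,-1],[0.22,-0.98,1.94,0,0,0,-1],[0.22,-0.98,1.94,0,0,0,-1],[0.15,-0.98,1.94,0,0,0,-1],[0.1,-0.98,1.94,0,0,0,-1],[0.05,-0.98,1.94,0,0,0,-1],[0.02,-0.98,1.94,0,0,0,-1]]'
```

```text
clock: 10.5
position: [0.518, -0.2008, 0.0722]
ee_rot: [-0.038, 0.999, 0.001, -0.005]
ft_force: [-32.1, 1.7, 21.9]
grip_width: 0.004
grasp_force: 15.8
```

```bash
python3 -m pendant '[[0,0,0,0,0,0,-1],[0,0,0,0,0,0,-1],[0.1,0,0,0,0,0,-1],[0.2,0,-0.1,0,0,0,-1],[0.2,0.2,-1,0,0,0,-0.2],[0.2,0.6,-1.8,0,0,0,-0.2],[0.2,1,-2,0,0,0,-0.2],[0.2,1,-2,0,0,0,-0.2],[0.2,1,-2,0,0,0,-0.2],[0.2,1,-2,0,0,0,-0.2]]'
cat > shaft.py <<'E'
from h import *
c,p,d,W=look('w5.png',['lock_grip'])
hsv=cv2.cvtColor(p,cv2.COLOR_RGB2HSV);m=(cv2.inRange(hsv,(3,160,100),(16,255,255))>0)
z=W[:,:,2];m&=(z>.097)&(z<.115)&(W[:,:,1]<-.15)
a=W[m];print('grip',len(a),a.min(0),a.max(0),cv2.minAreaRect((a[:,:2]*1000).astype(np.float32)))
k=(z>.1045)&(z<.112)&(abs(W[:,:,0]-.522)<.013)&(abs(W[:,:,1]+.101)<.013)
b=W[k];print('shaft',len(b),b.min(0),b.max(0))
def flat(X):  # extreme in direction th, minimal support = flat
    for th in range(-30,31,5):
        n=np.array([np.cos(np.radians(th)),np.sin(np.radians(th))]);s=X[:,:2]@n;t=X[:,:2]@[-n[1],n[0]]
        print(th,'ext',np.percentile(s,[1,99]).round(4),'w',(np.percentile(t,99)-np.percentile(t,1)).round(4))
flat(b)
# track ends along the lock line
x=np.array([.997,.078]);g=np.array([.5375,-.1996]);v,u=np.where((z>.07)&(z<.12)&(abs(W[:,:,0]-.54)<.08));P=W[v,u]
t=(P[:,:2]-g)@x;n=(P[:,:2]-g)@[-x[1],x[0]];f=abs(n)<.003
for q in np.arange(-.04,.06,.002):
    s=f&(t>=q)&(t<q+.002)
    if s.any(): print(round(q*1000),P[s,2].mean().round(4),p[v[s],u[s]].mean(0).astype(int))
E
python3 shaft.py
```

```text
clock: 11.75
position: [0.5094, -0.1515, 0.172]
ee_rot: [-0.039, 0.999, -0.0, -0.0]
ft_force: [0.1, 0.2, 0.4]
grip_width: 0.399
grasp_force: 0.0
t 11.8 tcp [ 0.5094 -0.1515  0.172 ] x [-0.997 -0.078  0.001] z [-0.001 -0.    -1.   ]
lock_grip 0.76 (209, 236) [ 0.5355 -0.1984  0.1049]
grip 432 [ 0.52846861 -0.20608382  0.09832058] [ 0.54702505 -0.1929673   0.10541825] ((537.688720703125, -199.5198211669922), (17.886844635009766, 12.39481258392334), 5.877546787261963)
shaft 259 [ 0.51537896 -0.1076795   0.10453617] [ 0.52553654 -0.09397683  0.10795657]
-30 ext [0.4962 0.5072] w 0.0123
-25 ext [0.5094 0.5201] w 0.0123
-20 ext [0.5187 0.529 ] w 0.0125
-15 ext [0.5241 0.5341] w 0.0126
-10 ext [0.5255 0.5351] w 0.0125
-5 ext [0.5226 0.5319] w 0.0125
0 ext [0.5156 0.5252] w 0.0127
5 ext [0.5048 0.5147] w 0.0128
10 ext [0.4902 0.5003] w 0.013
15 ext [0.4718 0.4823] w 0.013
20 ext [0.4497 0.4605] w 0.0129
25 ext [0.424  0.4353] w 0.0128
30 ext [0.3951 0.4067] w 0.0126
-40 0.087 [60 61 66]
-38 0.0869 [57 69 66]
-36 0.087 [50 89 69]
-34 0.0871 [50 88 68]
-32 0.0871 [50 88 68]
-30 0.0871 [49 88 68]
-28 0.0871 [49 89 68]
-26 0.087 [49 89 68]
-24 0.0869 [51 84 68]
-22 0.0869 [57 59 63]
-20 0.0868 [57 59 63]
-18 0.087 [58 59 63]
-16 0.0867 [58 58 63]
-14 0.0866 [58 58 63]
-12 0.0885 [85 54 41]
-10 0.0961 [118  54  19]
-8 0.1032 [169  78  23]
-6 0.1039 [210 100  27]
-4 0.1036 [197  92  26]
-2 0.1041 [197  90  25]
0 0.1035 [189  89  26]
2 0.1041 [209  99  27]
4 0.1036 [196  90  25]
6 0.1037 [197  89  24]
8 0.1027 [173  85  31]
14 0.0913 [148 137 136]
16 0.0914 [144 143 147]
18 0.0915 [144 142 146]
20 0.0916 [144 142 146]
22 0.0911 [145 143 147]
24 0.0912 [143 142 146]
26 0.0914 [144 142 146]
28 0.0914 [148 147 151]
```

Two separate pushes stalled at over 30 N with the grip at the same place, so the lock is at its end stop. The flat faces about -5° in the world frame and the knob pointer is at about -5.4°, so almost no twist is needed. Next is the knob.

```bash
python3 -m pendant '[[1.04,7.69,0,0,0,1.24,-0.3],[1.04,7.69,0,0,0,1.24,-0.3],[1.04,7.69,0.4,0,0,1.24,-0.3],[1.04,7.69,1.2,0,0,1.24,-0.3],[1.04,7.69,1.2,0,0,1.24,-0.3],[1.04,7.69,1.2,0,0,1.24,-0.3],[1.04,7.69,1.2,0,0,1.24,-0.3],[1.04,7.69,1.2,0,0,1.24,-0.3],[1.04,7.69,1.2,0,0,1.24,-0.3],[1.04,7.69,1.2,0,0,1.24,-0.3]]'
python3 - <<'E'
from h import *
c,p,d,W=look('w6.png',['knob','knob_pointer'])
z=W[:,:,2];k=(np.hypot(W[:,:,0]-.4275,W[:,:,1]-.2277)<.03)
t=W[k&(z>.03)&(z<.042)];print(len(t),t.min(0),t.max(0),cv2.minAreaRect((t[:,:2]*1000).astype(np.float32)))
# finger tips
f=W[(z>.05)&(np.hypot(W[:,:,0]-.4275,W[:,:,1]-.2277)<.05)];print('finger zmin',f.min(0) if len(f) else None)
E
```

```text
clock: 13.1
position: [0.4282, 0.2273, 0.1128]
ee_rot: [0.048, 0.999, 0.0, 0.0]
ft_force: [-0.4, 0.1, -0.7]
grip_width: 0.348
grasp_force: 0.0
t 13.15 tcp [0.4282 0.2275 0.1128] x [-0.995  0.096 -0.   ] z [ 0.  0. -1.]
knob 0.82 (372, 245) [0.4722 0.2886 0.0276]
knob 0.78 (294, 83) [0.3546 0.2418 0.0369]
knob 0.65 (181, 229) [0.4479 0.152  0.0238]
knob 0.55 (281, 185) [0.4177 0.2277 0.0379]
knob_pointer 0.78 (283, 223) [0.4458 0.2264 0.0351]
knob_pointer 0.59 (288, 110) [0.3701 0.2367 0.0374]
knob_pointer 0.56 (198, 253) [0.4591 0.1665 0.0427]
knob_pointer 0.56 (423, 265) [0.4787 0.3173 0.0506]
805 [0.41109432 0.22109227 0.03008654] [0.44614588 0.23475594 0.03882836] ((428.6446228027344, 227.9624786376953), (10.776799201965332, 35.0155029296875), 84.26012420654297)
finger zmin [0.40820735 0.17787132 0.13387854]
```

```bash
python3 -m pendant '[[0,0.01,1,0,0,0,-0.3],[0,0.01,1.7,0,0,0,-0.3],[0,0.01,2.1,0,0,0,-0.3],[0,0.01,2.24,0,0,0,-0.3],[0,0.01,2.24,0,0,0,-0.3],[0,0.01,2.24,0,0,0,-1],[0,0.01,2.24,0,0,0,-1],[0,0.01,2.24,0,0,0,-1],[0,0.01,2.24,0,0,0,-1],[0,0.01,2.24,0,0,0,-1]]' 60
```

```text
clock: 14.5
position: [0.4284, 0.2295, 0.0016]
ee_rot: [0.047, 0.999, 0.001, 0.001]
ft_force: [-1.4, -1.0, 6.5]
grip_width: 0.106
grasp_force: 60.8
```

```bash
python3 -m pendant '[[0,0,-0.8,0,0,0,-1],[0,0,-2,0,0,0,-1],[-0.6,-1.5,-2.7,0,0,0,-1],[-1,-2.6,-2.7,0,0,0,-1],[-1.5,-3.7,-2.7,0,0,0,-1],[-1.9,-4.8,-2.7,0,0,0,-1],[-2.3,-5.8,-2.7,0,0,0,-1],[-2.5,-6.4,-2.7,0,0,0,-1],[-2.5,-6.4,-2.7,0,0,0,-1],[-2.5,-6.4,-2.7,0,0,0,-1]]'
cat > chk.py <<'E'
from h import *
c,p,d,W=look('w7.png',['knob','knob_pointer','shaft_top'])
z=W[:,:,2];x0,y0,zt=manip.get_obs()['position']
near=np.hypot(W[:,:,0]-x0,W[:,:,1]-y0)
for a,b in((.108,.175),):
    k=(near<.03)&(z>a)&(z<b);P=W[k]
    for q in np.arange(a,b,.004):
        s=P[(P[:,2]>=q)&(P[:,2]<q+.004)]
        if len(s)>5:print(round(q,3),len(s),s.min(0).round(4),s.max(0).round(4))
E
python3 chk.py
```

```text
clock: 15.75
position: [0.5219, -0.1005, 0.1355]
ee_rot: [0.047, 0.999, 0.0, -0.0]
ft_force: [-0.0, 0.8, -0.9]
grip_width: 0.106
grasp_force: 60.0
t 15.8 tcp [ 0.5219 -0.1     0.1355] x [-0.996  0.093  0.   ] z [ 0.     0.001 -1.   ]
knob 0.84 (283, 250) [ 0.5056 -0.0987  0.1686]
knob 0.64 (121, 258) [ 0.5338 -0.1949  0.1035]
knob_pointer 0.93 (281, 328) [ 0.5884 -0.1074  0.1059]
0.132 44 [ 0.5028 -0.1184  0.1343] [ 0.5142 -0.0841  0.136 ]
0.136 218 [ 0.5024 -0.1188  0.136 ] [ 0.5177 -0.0817  0.14  ]
0.14 266 [ 0.5023 -0.1205  0.14  ] [ 0.5225 -0.0815  0.144 ]
0.144 416 [ 0.5024 -0.1202  0.144 ] [ 0.5271 -0.0812  0.148 ]
0.148 893 [ 0.5034 -0.119   0.148 ] [ 0.5251 -0.0822  0.152 ]
0.152 710 [ 0.504  -0.1179  0.152 ] [ 0.5227 -0.0834  0.1559]
0.156 110 [ 0.5048 -0.1107  0.156 ] [ 0.5115 -0.094   0.16  ]
0.16 229 [ 0.5046 -0.116   0.16  ] [ 0.5173 -0.0839  0.164 ]
0.164 396 [ 0.5047 -0.118   0.164 ] [ 0.5174 -0.0827  0.168 ]
0.168 2206 [ 0.5044 -0.1183  0.168 ] [ 0.5391 -0.082   0.172 ]
0.172 298 [ 0.5099 -0.1183  0.172 ] [ 0.5345 -0.0821  0.175 ]
```

```bash
python3 -m pendant '[[-0.015,-0.01,0.2,0,0,0,-1],[-0.015,-0.01,0.4,0,0,0,-1],[-0.015,-0.01,0.45,0,0,0,-1],[-0.015,-0.01,0.5,0,0,0,-1],[-0.015,-0.01,0.54,0,0,0,-1],[-0.015,-0.01,0.58,0,0,0,-1],[-0.015,-0.01,0.62,0,0,0,-1],[-0.015,-0.01,0.66,0,0,0,-1],[-0.015,-0.01,0.7,0,0,0,-1],[-0.015,-0.01,0.7,0,0,0,-1]]'; python3 chk.py
```

```text
clock: 17.2
position: [0.5224, -0.1014, 0.1001]
ee_rot: [0.047, 0.999, 0.0, -0.0]
ft_force: [-0.5, 3.0, -2.2]
grip_width: 0.108
grasp_force: 59.8
t 17.25 tcp [ 0.5224 -0.1014  0.1002] x [-0.996  0.094  0.001] z [-0.001  0.001 -1.   ]
knob_pointer 0.68 (281, 249) [ 0.5059 -0.1002  0.1329]
knob_pointer 0.63 (283, 327) [ 0.5716 -0.1055  0.0928]
0.108 386 [ 0.503  -0.1212  0.108 ] [ 0.5272 -0.0819  0.112 ]
0.112 625 [ 0.5031 -0.1204  0.112 ] [ 0.5243 -0.083   0.116 ]
0.116 1040 [ 0.5044 -0.1192  0.116 ] [ 0.5234 -0.0838  0.1199]
0.12 100 [ 0.5053 -0.1054  0.1201] [ 0.5089 -0.0948  0.124 ]
0.124 202 [ 0.5052 -0.1146  0.124 ] [ 0.518  -0.0855  0.128 ]
0.128 390 [ 0.5051 -0.1181  0.128 ] [ 0.5181 -0.0835  0.132 ]
0.132 2167 [ 0.5051 -0.1192  0.132 ] [ 0.5402 -0.0829  0.136 ]
0.136 434 [ 0.5071 -0.1191  0.136 ] [ 0.5382 -0.0829  0.14  ]
0.14 459 [ 0.5104 -0.1191  0.1401] [ 0.5254 -0.0829  0.144 ]
0.144 484 [ 0.5103 -0.1193  0.144 ] [ 0.5345 -0.0829  0.148 ]
0.148 497 [ 0.5103 -0.1192  0.148 ] [ 0.532  -0.0829  0.152 ]
0.152 410 [ 0.5104 -0.1192  0.152 ] [ 0.5296 -0.0829  0.156 ]
0.156 928 [ 0.5101 -0.1135  0.156 ] [ 0.5347 -0.0895  0.16  ]
0.16 398 [ 0.5088 -0.1241  0.1601] [ 0.5329 -0.0758  0.164 ]
0.164 1114 [ 0.5074 -0.1279  0.164 ] [ 0.5362 -0.0728  0.168 ]
0.168 1568 [ 0.5075 -0.1282  0.168 ] [ 0.5345 -0.0728  0.172 ]
0.172 1138 [ 0.5077 -0.1281  0.172 ] [ 0.5352 -0.0726  0.175 ]
```

```bash
python3 -m pendant '[[0,0,0.05,0,0,0,-1],[0,0,0.1,0,0,0,-1],[0,0,0.15,0,0,0,-1],[0,0,0.2,0,0,0,-1],[0,0,0.25,0,0,0,-1],[0,0,0.28,0,0,0,-1],[0,0,0.31,0,0,0,-1],[0,0,0.34,0,0,0,-1],[0,0,0.34,0,0,0,-1],[0,0,0.34,0,0,0,-1]]' 80; python3 chk.py | head -14; python3 shaft.py | grep grip
```

```text
clock: 18.65
position: [0.5233, -0.1014, 0.0868]
ee_rot: [0.047, 0.999, 0.002, 0.0]
ft_force: [-18.0, 8.1, 41.7]
grip_width: 0.099
grasp_force: 89.3
t 18.7 tcp [ 0.5233 -0.1014  0.0869] x [-0.996  0.094 -0.001] z [ 0.001  0.003 -1.   ]
knob 0.69 (281, 250) [ 0.507  -0.1004  0.1198]
knob_pointer 0.59 (282, 327) [ 0.5679 -0.1057  0.0855]
0.108 125 [ 0.5057 -0.1112  0.108 ] [ 0.5141 -0.09    0.112 ]
0.112 258 [ 0.506  -0.1171  0.112 ] [ 0.5188 -0.0849  0.116 ]
0.116 416 [ 0.5059 -0.1185  0.116 ] [ 0.5318 -0.0838  0.12  ]
0.12 2045 [ 0.5063 -0.119   0.12  ] [ 0.5405 -0.0834  0.124 ]
0.124 432 [ 0.511  -0.1189  0.124 ] [ 0.5336 -0.0835  0.128 ]
0.128 449 [ 0.5111 -0.119   0.128 ] [ 0.5323 -0.0833  0.132 ]
0.132 490 [ 0.511  -0.1189  0.132 ] [ 0.5355 -0.0834  0.136 ]
0.136 500 [ 0.511  -0.1193  0.136 ] [ 0.5199 -0.0834  0.14  ]
0.14 361 [ 0.5111 -0.1189  0.14  ] [ 0.532  -0.0835  0.144 ]
0.144 903 [ 0.5103 -0.1209  0.144 ] [ 0.5355 -0.086   0.1479]
0.148 558 [ 0.5088 -0.1266  0.148 ] [ 0.5277 -0.0753  0.152 ]
lock_grip 0.81 (80, 308) [ 0.5353 -0.1949  0.1033]
grip 916 [ 0.52847737 -0.20655279  0.09834449] [ 0.54713251 -0.19249596  0.10570701] ((537.7962036132812, -199.62867736816406), (18.711706161499023, 13.512551307678223), 4.314558982849121)
```

Run:
```python
from h import *
c,p,d,W=look('w8.png',[])
z=W[:,:,2];t=W[(z>.117)&(z<.126)&(abs(W[:,:,0]-.523)<.02)&(abs(W[:,:,1]+.1014)<.006)]
print('top',np.median(t[:,2]),np.percentile(t[:,2],[5,95]))
n=W[(z>.08)&(z<.09)&(abs(W[:,:,0]-.49)<.02)&(abs(W[:,:,1]+.10)<.06)];print('deck near',len(n),np.median(n[:,2]))
m=W[(z>.097)&(z<.11)&(abs(W[:,:,0]-.505)<.006)&(abs(W[:,:,1]+.1014)<.01)];print('skirt',len(m),np.median(m[:,2]) if len(m) else'')
b=p[(z>.117)&(z<.126)&(abs(W[:,:,0]-.523)<.02)&(abs(W[:,:,1]+.1014)<.006)];print(b.mean(0))
r=cv2.minAreaRect((t[:,:2]*1000).astype(np.float32));print(r)
o=manip.get_obs();print(o['ft_force'],o['torque'])
cv2.imwrite('pics/f.png',p[:,:,::-1])
```

```text
t 19.0 tcp [ 0.5233 -0.1014  0.0869] x [-0.996  0.094 -0.001] z [ 0.001  0.003 -1.   ]
top 0.12169324428288474 [0.11963568 0.12288999]
deck near 14980 0.0859162289648271
skirt 790 0.10280831658093799
[47.80391121 46.51374207 48.04915433]
((523.0488891601562, -102.77655792236328), (11.846365928649902, 34.42244338989258), 82.66050720214844)
[-17.67547949   8.45365699  42.62037836] [2.09139951e+00 4.28050938e+00 4.06689797e-03]
```

View pics/f.png

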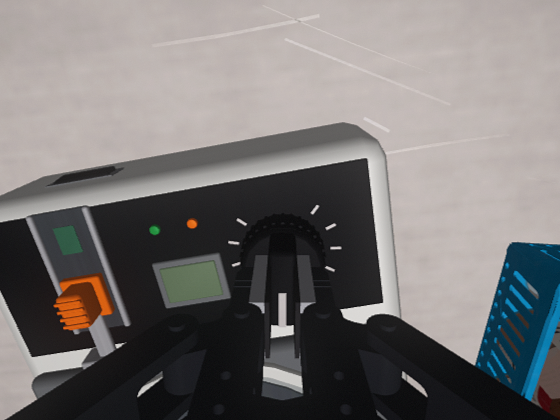

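The view shows the knob seated, with its top 35.8 mm above the deck, so it is fully home and pressed. The pointer is over the flat and the lock is at its end stop with the green mark showing. I'll ease the excess push and then hold.

```bash
python3 -m pendant '[[0.02,0,-0.03,0,0,0,-1],[0.03,0,-0.06,0,0,0,-1],[0.03,0,-0.06,0,0,0,-1],[0.03,0,-0.06,0,0,0,-1],[0.03,0,-0.06,0,0,0,-1],[0.03,0,-0.06,0,0,0,-1],[0.03,0,-0.06,0,0,0,-1],[0.03,0,-0.06,0,0,0,-1],[0.03,0,-0.06,0,0,0,-1],[0.03,0,-0.06,0,0,0,-1]]'
python3 - <<'E'
from h import *
c,p,d,W=look('w9.png',[])
z=W[:,:,2];t=W[(z>.117)&(z<.13)&(abs(W[:,:,0]-.523)<.02)&(abs(W[:,:,1]+.1014)<.006)]
print('top',np.median(t[:,2]));o=manip.get_obs();print(o['ft_force'],o['grasp_force'])
E
```

```text
clock: 20.25
position: [0.5225, -0.1014, 0.0876]
ee_rot: [0.047, 0.999, 0.0, 0.001]
ft_force: [0.5, 5.8, 6.4]
grip_width: 0.1
grasp_force: 84.4
t 20.3 tcp [ 0.5225 -0.1013  0.0876] x [-0.996  0.094 -0.003] z [ 0.003  0.001 -1.   ]
top 0.1223106624300248
[-0.17426648  6.26161111  7.11017801] 84.36059832572937
```

```bash
python3 -m pendant '[[0,0,0.02,0,0,0,-1],[0,0,0.045,0,0,0,-1],[0,0,0.045,0,0,0,-1],[0,0,0.045,0,0,0,-1],[0,0,0.045,0,0,0,-1],[0,0,0.045,0,0,0,-1],[0,0,0.045,0,0,0,-1],[0,0,0.045,0,0,0,-1],[0,0,0.045,0,0,0,-1],[0,0,0.045,0,0,0,-1]]'
```

```text
clock: 21.55
position: [0.5229, -0.1014, 0.0871]
ee_rot: [0.047, 0.999, 0.001, 0.002]
ft_force: [-9.2, 7.4, 27.6]
grip_width: 0.1
grasp_force: 87.4
```

27.6 N against the 8 N spring means it is on the hard stop. The knob is held fully down, so I'm handing in.

```bash
python3 -c "
from workcell import manip
print(manip.hand_in())"
```

```text
the job is handed in; nothing more can be done
None
```

I slid the lid lock to its end stop first, then fitted the small black knob over the D-shaft's flat, pushed it fully home and handed in at about 21.6 s, still holding it down with about 28 N; the pots and vial were not touched.

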